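Hang the spin-coater accessory rack on its keyhole studs, lock it and load it

TASK

Hang the small aluminium rack on the grey stand: slip its two keyhole slots over the headed studs, slide it down until it is fully home behind the heads, then swing the red-knobbed keeper fully shut over its shoulder so that it cannot lift off. Only once it is locked, take the amber vial with the blue cap and the white spare chuck from the row at the front of the bench: stand the vial on the rack's floor through the plain hole of its white deck, and set the chuck, stem down, in the raised collar beside it so that its head sits down on the rim. Leave everything else on the bench where it is.

Things in the scene. Friction and masses are not known exactly. Their poses are not given: they have to be found in the camera images.
- stand: Grey steel stand, fixed. Origin on the bench below the middle of its upright plate's front face; x points backwards (the rack hangs on the front, -x, side), y to its left, z up. Plate 150 mm wide, 6 thick, top edge at z 113. Foot 10 mm high, from x -90 to +22, y -108 to +108. Two headed studs point forward, see stud_left. Rack and stand axes are parallel when it hangs.
- stud_left (a point): Middle of the left stud's neck: x -4, y +42, z 101.5 mm in the stand's frame, axes as the stand's. Neck diameter 9, from the plate (x 0) forward to x -8; then the head, diameter 18, 5 thick (x -8 to -13).
- stud_right (a point): The same for the right stud, y -42 mm.
- rack: Loose aluminium rack, 90 x 132 mm in plan, 114 high with its grip, 0.25 to 0.4 kg. Origin in the middle of its underside; x towards its back plate, y to its left, z up. Floor 5 mm thick, white deck above it (top at z 20) with a plain hole and a collar. Back plate x 25 to 30, top edge (shoulders) z 80. Home on the stand, its underside is 40 mm above the bench. Centre of mass about 27 mm in front of the grip.
- rack_grip (a point): Centre of the black grip on top of the rack (x 25, y 0, z 98 mm in the rack's frame, same axes). Pinch it from above across its 10 mm thickness (x); it is 36 wide (y), and runs from 18 below to 16 above this point. When the rack is home, the stand's plate ends 25 mm below this point, behind it: keep the fingers higher.
- rack_seat_left (a point): Upper end of the left keyhole's slot, where the stud's neck middle lies when home: x 27.5, y +42, z 61.5 mm in the rack's frame, same axes. The slot, 12 mm wide, runs 23.5 down from here to the centre of the wide round hole (radius 12; x 27.5, y +42, z 38) through which the stud's head passes. So: head through the hole, then lower the rack 23.5.
- rack_seat_right (a point): The same for the right keyhole, y -42 mm.
- keeper (a joint): Swing keeper: flat steel arm on a post at the stand's right, turning level with light friction, staying where left. 0 = shut: arm along the stand's +y, 3 mm above the home rack's right shoulder (a rack not fully down blocks it). Grows counterclockwise from above; at 1.57 the arm points to the front (-x). Stops at 0 and 2.3. Arm from z 123 to 128, pivot boss to z 133.
- keeper_pivot (a point): On the keeper's pivot axis at the height of the knob's middle: x -4, y -88, z 141 mm in the stand's frame, axes as the stand's.
- keeper_knob (a point): Middle of the keeper's red upright knob: diameter 14, 20 mm high (10 above and below this point), 45 from the pivot axis. It spins freely on its pin. This point's y axis points from pivot to knob.
- vial_place (a point): Centre of the vial's place, on the upper face of the rack's floor below the plain deck hole (diameter 25.5): x -30, y -36, z 5 mm in the rack's frame, same axes. Deck top 15 above it. The back plate is 55 mm behind it, with the stud heads standing 8 out of it.
- chuck_place (a point): Centre of the upper rim of the raised white collar on the deck, in which the coned underside of the chuck's head rests, its stem hanging inside: x -30, y +36, z 29 mm in the rack's frame, same axes. Collar: hole diameter 23.5 right through the deck, outside diameter 33, standing 9 above the deck. At rest the stem's end is 22 below this point.
- vial_mid (a point): Middle of the amber vial with blue cap, standing: 53 mm high, body diameter 20.4 up to 45, cap diameter 17.4 above. This point is half-way up. Hold it in its upper 35 mm, so that the fingers stay above the deck.
- amber_vial: The same vial (14 g); origin at its bottom.
- chuck_mid (a point): Middle of the white spare chuck, mushroom-shaped, standing on its stem: 36 mm high, this point half-way up. Stem diameter 18, 21 long; head above it with a coned underside that widens to diameter 44 at 28 over the foot, an upright rim from 28 to 35, by which it is held. In the collar the rim's lower edge is 15 above the deck.
- chuck: The same chuck (50 g); origin at the stem's lower end.
- white_vial: White vial with cream cap, diameter 20, 43 mm high, standing near the other two; not wanted here, not to be moved. Origin at its bottom.
- beaker: Glass beaker, diameter 54, 70 mm high; bystander. Origin at its bottom.
- swab_tub: White tub with green lid, diameter 58, 68 mm high; bystander. Origin at its bottom.
- carrier: Blue flat round wafer carrier, diameter 63, 12 mm high; bystander. Origin at its bottom.
There are look-alikes about, which are no part of the job. What is shaped like the amber_vial but purple or yellow is not meant.

How it is judged:
By the outcome, as a careful person would: the job done as asked, in the order asked, and still so for the second after the job is handed in, with the robot touching nothing.
It also fails if it takes over 72 s, if anything falls off the work surface, if the arm or the gripper's body presses on something with over 40 N, if the wrist force passes 120 N, or if a joint passes its speed limit or range.

ROBOT

A 6-joint arm with a two-finger parallel gripper is mounted at the origin on a cart in front of the work surface, level with it; the furniture and walls round the work are solid. World frame = base frame: x ahead of the robot, y to its left, z up, the work surface at z = 0. Lengths are in mm, angles in rad, forces in N, time in s.
With the tool pointing down it reaches from about 325 to 875 mm from the base axis. Payload 4.4 kg.
Tool frame: the origin (TCP) lies on the centre line of the jaws, within the pads' length; the fingertips stand ahead of it and the grasp point (between the pads) lies 6 mm ahead of it (ctrl.tcp_to_tips is the z of the fingertips in the tool frame, in mm); z points along the fingers, y is the direction in which the jaws open and shut (so a half turn about z gives the same grasp; the last joint's range is limited). The gripper opens to 85 mm and grips with 20 to 120 N. Pads are 22 mm wide; open, the fingers measure 114 mm over their backs; the gripper's body (76 mm by 85 mm) begins 54 mm behind the grasp point. The pads swing forward as they close: fully open they stand 13 mm farther back than shut.
Start: joints at [-1.492, 0.207, 1.542, -0, 1.393, -0.15], TCP at [130.962, -559.89, 256.282] pointing down, gripper open.
Joint ranges: [-2.73, 2.73], [-0.86, 2.22], [0.23, 2.46], [-1.11, 4.25], [0.08, 2.63], [-2.82, 2.82]. Speed limits (rad/s): [2.79, 2.79, 3.14, 3.14, 3.14, 3.14].

INTERFACE

Orientations are given as a 3x3 rotation matrix whose columns are the frame's x, y, z axes.
In Python, from plant import ctrl, sensors, optics gives the robot as it stands. Calls block until the motion is done:
- ctrl.move_ptp(position, orientation): joint-space move of the TCP to a pose.
- ctrl.move_l(position, rot=None, vel=150, threshold=None): straight line of the TCP; rot=None keeps the orientation; vel is the mean speed in mm/s. With threshold (N) it stops when the force on the tool has changed by that much, and returns True; else False.
- ctrl.set_joints(angles): joint-space move.
- ctrl.gripper_to(opening, force=None): finger opening in mm; force is the grip in N (None keeps the last); returns when the fingers have stopped.
- ctrl.hold(seconds).
- ctrl.solve_ik(position, orientation): joint angles nearest the present ones, or None.
- sensors.read_state(): the state.
- optics.grab_frame(name): name is "side" or "top" or "wrist"; returns (picture, depth): 420x560x3 uint8, red, green, blue; 420x560 float32, mm along the optical axis (not along the pixel's ray), 0 where there is no reading.
- optics.camera_params(name): a dict with "mtx" (3x3 intrinsics, pixels), "R" (3x3) and "t" (3): a world point X has camera coordinates R X + t; the wrist camera has in their place "T_tool_cam" (4x4, takes a point from camera to tool coordinates, whose origin is the TCP and whose axes are the flange's). Camera axes: x right, y down, z forward; pixel columns grow to the right and rows downward; lengths in mm; the calibration is good to about 2 mm. A picture is of the moment at which its call begins: read the wrist's pose just before it. camera_params takes no time and is no camera call.
A pose or a line that the arm cannot do raises ctrl.MotionError and nothing moves.
- ctrl.finish_job(): hands the job in, once; it reports no verdict.
The state is a dict: "t": time; "q": joint angles; "qvel": joint speeds; "tau": joint torques, N m; "eef_pos": TCP position; "eef_rot": TCP orientation; "force": force on the tool from outside, world axes, zero at the start; "wrist_torque": the same for the moment, N m; "grip_width": finger opening in mm.
Only numpy, scipy, OpenCV 4.12 (cv2) and the standard library are available. Lean on these libraries where they do the work, as an engineer would, in place of code of your own. Each camera call takes 0.05 s, during which the arm holds its last target. There are 200 camera calls.

## Working session

There is one attempt and no reset: what is moved stays moved. The work goes in short steps, each a Python script; the robot and the scene stay as the last script left them, time stands still between calls to the robot, and variables do not carry over. Pictures are saved under pics/ and viewed, about 8 in all and at most 12, crops included, and the job is handed in when it is done.

```bash
ls; mkdir -p pics; python3 - <<'E'
from plant import ctrl,sensors,optics
import numpy as np,cv2
for n in ["top","side"]:
    p,d=optics.grab_frame(n); np.savez(f"pics/{n}0.npz",p=p,d=d)
    cv2.imwrite(f"pics/{n}0.png",p[...,::-1])
    c=optics.camera_params(n); print(n,c["mtx"].round(1).tolist(),(-c["R"].T@c["t"]).round(0),c["R"].round(2).tolist())
print(optics.camera_params("wrist")["T_tool_cam"].round(3).tolist(), ctrl.tcp_to_tips)
s=sensors.read_state();print(s["t"],s["eef_pos"],s["eef_rot"].round(2) if hasattr(s["eef_rot"],'round') else s["eef_rot"])
E
```

```text
pics
top [[437.3, 0.0, 278.4], [0.0, 437.3, 208.0], [0.0, 0.0, 1.0]] [ 383.  -52. 1513.] [[-0.01, -1.0, 0.0], [-1.0, 0.01, -0.07], [0.07, -0.0, -1.0]]
side [[385.6, 0.0, 278.4], [0.0, 385.6, 216.8], [0.0, 0.0, 1.0]] [ 318. -881.  605.] [[0.98, -0.22, -0.02], [-0.12, -0.48, -0.87], [0.18, 0.85, -0.49]]
[[0.0, -0.955, -0.298, 75.761], [1.0, 0.0, -0.001, 0.046], [0.001, -0.298, 0.955, -116.979], [0.0, 0.0, 0.0, 1.0]] 25.0
0.1 [ 130.92136186 -559.23769939  255.23081209] [[ 0.97  0.23 -0.  ]
 [ 0.23 -0.97  0.  ]
 [ 0.   -0.   -1.  ]]
```

View pics/top0.png

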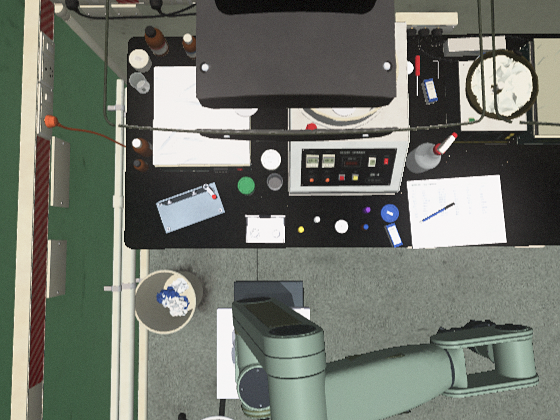

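View pics/side0.png

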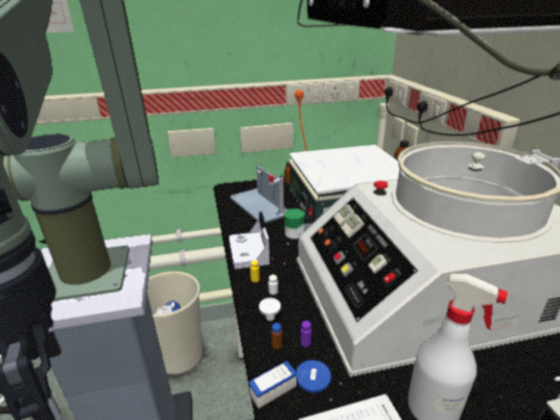

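```bash
cat > h.py <<'E'
from plant import ctrl,sensors,optics
import numpy as np,cv2
def R(yaw):
    c,s=np.cos(yaw),np.sin(yaw); return np.array([[c,s,0],[s,-c,0],[0,0,-1.]])
def grab(name,tag):
    s=sensors.read_state(); p,d=optics.grab_frame(name); c=optics.camera_params(name)
    if name=="wrist":
        T=np.eye(4);T[:3,:3]=s["eef_rot"];T[:3,3]=s["eef_pos"];T=T@c["T_tool_cam"]
    else:
        T=np.eye(4);T[:3,:3]=c["R"].T;T[:3,3]=-c["R"].T@c["t"]
    np.savez(f"pics/{tag}.npz",p=p,d=d,K=c["mtx"],T=T); cv2.imwrite(f"pics/{tag}.png",p[...,::-1])
    return load(tag)
class load:
    def __init__(self,tag):
        f=np.load(f"pics/{tag}.npz");self.p,self.d,self.K,self.T=f["p"],f["d"],f["K"],f["T"]
        v,u=np.mgrid[:420,:560]; k=self.K
        c=np.stack([(u-k[0,2])/k[0,0]*self.d,(v-k[1,2])/k[1,1]*self.d,self.d],-1)
        self.X=c@self.T[:3,:3].T+self.T[:3,3]; self.X[self.d==0]=np.nan
    def proj(self,P):
        c=(np.atleast_2d(P)-self.T[:3,3])@self.T[:3,:3]; q=c@self.K.T; return q[:,:2]/q[:,2:]
    def ray(self,u,v,z):
        r=self.T[:3,:3]@np.linalg.solve(self.K,[u,v,1.]); o=self.T[:3,3]; return o+r*(z-o[2])/r[2]
E
python3 - <<'E'
from h import *
g=grab("top","top1")
for n,(u,v) in dict(knob=(214,197),standc=(190,207),rack=(265,222),yel=(300,230),wv=(317,219),chuck=(341,226),amber=(366,227),purple=(367,210),carrier=(390,213),boxfront=(350,180),dark=(300,60),wbox=(200,120),tub=(246,185),beaker=(275,182)).items(): print(n,g.X[v,u].round(0))
print(optics.camera_params("wrist")["mtx"].round(1).tolist())
for n,p in dict(rack=(430,10,260),stand=(500,230,300),row=(430,-220,260)).items():
    print(n,ctrl.solve_ik(p,R(0)),ctrl.solve_ik(p,R(0.4)))
E
```

```text
knob [517. 147. 146.]
standc [496. 249.  12.]
rack [442.  -9.  20.]
yel [ 413. -126.   54.]
wv [ 450. -185.   35.]
chuck [ 426. -266.   35.]
amber [ 422. -347.   48.]
purple [ 478. -351.   51.]
carrier [ 470. -439.    8.]
boxfront [ 572. -286.  111.]
dark [ 744. -100.  653.]
wbox [765. 194. 138.]
tub [564.  52.  67.]
beaker [582. -44.   1.]
[[359.2, 0.0, 279.8], [0.0, 359.2, 206.7], [0.0, 0.0, 1.0]]
rack [-1.78525719e-01 -1.16013342e-01  1.87022182e+00 -4.44089210e-16
  1.38738418e+00  1.39227061e+00] [-1.78525719e-01 -1.16013342e-01  1.87022182e+00 -4.44089210e-16
  1.38738418e+00  9.92270608e-01]
stand [ 2.73867457e-01  1.22926464e-01  1.54737765e+00 -4.44089210e-16
  1.47128854e+00  1.84466378e+00] [ 2.73867457e-01  1.22926464e-01  1.54737765e+00 -4.44089210e-16
  1.47128854e+00  1.44466378e+00]
row [-6.52331469e-01  5.26000268e-03  1.75539506e+00 -4.44089210e-16
  1.38093759e+00  9.18464858e-01] [-6.52331469e-01  5.26000268e-03  1.75539506e+00 -4.44089210e-16
  1.38093759e+00  5.18464858e-01]
```

```bash
python3 - <<'E'
from h import *
ims=[]
for n,p,y in [("row",(450,-240,270),0),("rack",(450,0,270),0),("stand",(510,210,330),0.3)]:
    ctrl.move_ptp(p,R(y)); ctrl.hold(.2); ims.append(grab("wrist",n).p)
print(sensors.read_state()["t"])
cv2.imwrite("pics/a.png",cv2.resize(np.hstack(ims[:2])[...,::-1],None,fx=.714,fy=.714,interpolation=cv2.INTER_AREA))
E
```

```text
4.4167
```

View pics/a.png

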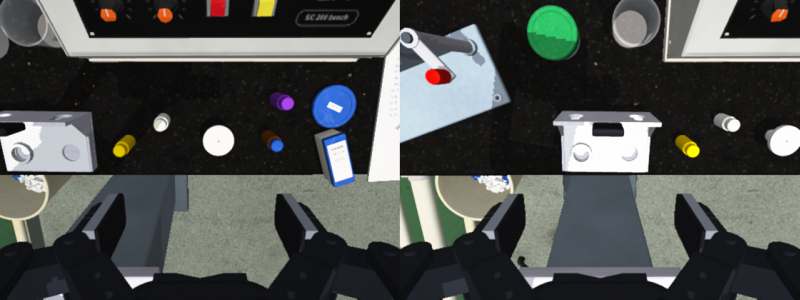

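View pics/stand.png

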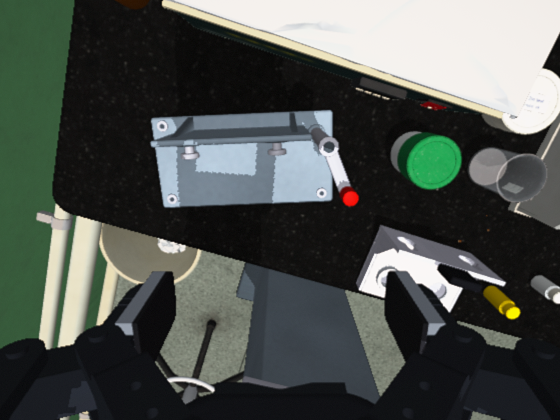

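```bash
python3 - <<'E'
from h import *
def rect(g,lo,hi,box,name):
    X=g.X.reshape(-1,3); m=(X[:,2]>lo)&(X[:,2]<hi)&(X[:,0]>box[0])&(X[:,0]<box[1])&(X[:,1]>box[2])&(X[:,1]<box[3])
    P=X[m]; r=cv2.minAreaRect(P[:,:2].astype(np.float32)); print(name,m.sum(),np.round(r[0],1),np.round(r[1],1),round(r[2],2),'zmed',np.median(P[:,2]).round(2),P[:,2].std().round(2)); return P
gr,gs,gw=load("rack"),load("stand"),load("row")
for g,n in ((gr,"rackview"),(gw,"rowview"),(gs,"standview")):
    rect(g,17,23,(370,470,-90,80),n+" deck")
    rect(g,74,82,(370,490,-90,80),n+" platetop")
    rect(g,84,116,(370,490,-90,80),n+" grip")
rect(gs,6,14,(380,640,100,400),"foot")
rect(gs,108,115,(380,640,100,400),"stand top")
rect(gs,95,110,(380,640,100,400),"studs")
rect(gs,136,155,(400,600,80,250),"knob")
rect(gs,129,135,(400,600,80,250),"boss")
rect(gs,121,129.5,(400,600,80,250),"arm")
for n,b in dict(amber=(400,450,-375,-325),chuck=(390,460,-300,-230),wv=(430,470,-200,-170)).items():
    P=rect(gw,3,60,b,n); t=P[P[:,2]>P[:,2].max()-3]; print(n,"top",P[:,2].max().round(1),cv2.minEnclosingCircle(t[:,:2].astype(np.float32)))
E
```

```text
rackview deck 6159 [418.2  -9.2] [132.1  90.6] 89.22 zmed 19.38 0.8
rackview platetop 830 [461.  -10.2] [131.2   5.5] 89.29 zmed 79.21 1.47
rackview grip 838 [458.7  -9.7] [35.6 10.4] 87.68 zmed 112.93 8.61
rowview deck 6317 [418.1  -9.7] [133.5  90.8] 89.13 zmed 19.61 0.86
rowview platetop 492 [458.4 -36. ] [80.9  9.6] 89.25 zmed 79.28 1.7
rowview grip 538 [460.8 -15.1] [28.9 10. ] 76.3 zmed 101.24 9.6
standview deck 2295 [418.3  -8.7] [133.2  90.5] 89.12 zmed 19.24 0.96
standview platetop 521 [460.8  -9.7] [132.7   6.2] 89.27 zmed 78.78 1.63
standview grip 644 [458.6  -9.1] [36.8 10.4] 88.59 zmed 108.91 9.62
foot 12422 [548.3 259. ] [233.6 232.7] 14.37 zmed 9.32 1.0
stand top 1507 [563.2 220.5] [121.2 243.5] 1.49 zmed 111.91 1.36
studs 693 [561.  219.4] [122.7 226.9] 0.03 zmed 104.85 4.31
knob 258 [519.  148.8] [13.4 13. ] 24.89 zmed 149.75 3.86
boss 149 [540.2 166.1] [50.9 16.3] 42.87 zmed 131.97 1.48
arm 682 [541. 166.] [51.1 17.4] 44.02 zmed 127.41 0.91
amber 590 [ 424.6 -344.7] [18.7 19.8] 49.92 zmed 41.47 15.01
amber top 53.9 ((423.6245422363281, -345.3221740722656), 8.64597225189209)
chuck 1461 [ 426.1 -266.2] [43.7 43. ] 1.95 zmed 35.71 1.34
chuck top 38.2 ((426.36065673828125, -266.42645263671875), 21.854352951049805)
wv 434 [ 451.1 -185.6] [19.8 18.3] 43.58 zmed 40.89 10.9
wv top 44.3 ((450.4753723144531, -185.1452178955078), 8.381316184997559)
```

```bash
python3 - <<'E'
from h import *
g=load("stand")
def rect(lo,hi,u0,u1,v0,v1,name):
    P=g.X[v0:v1,u0:u1].reshape(-1,3); P=P[(P[:,2]>lo)&(P[:,2]<hi)]
    r=cv2.minAreaRect(P[:,:2].astype(np.float32)); print(name,len(P),np.round(r[0],1),np.round(r[1],1),round(r[2],2),'z',np.median(P[:,2]).round(2)); return P
rect(7,12.5,140,336,105,215,"foot")
rect(109.5,114.5,140,318,100,215,"platetop")
rect(85,109.5,178,202,140,162,"studL"); rect(85,109.5,266,290,138,160,"studR")
rect(136,155,335,365,180,212,"knob")
P=rect(129.5,136,310,340,125,160,"boss")
c=cv2.resize(g.p[95:220,130:370],None,fx=3,fy=3,interpolation=cv2.INTER_CUBIC)
cv2.imwrite("pics/sc.png",c[...,::-1])
E
```

```text
foot 12108 [495.4 250.9] [111.7 214.9] 19.51 z 9.32
platetop 1128 [524.7 260.7] [ 18.3 149. ] 19.5 z 111.91
studL 160 [507.5 298.1] [12.7 17.5] 20.77 z 105.52
studR 162 [535.6 219.4] [12.7 19.7] 21.12 z 105.72
knob 258 [519.  148.8] [13.4 13. ] 24.89 z 149.75
boss 114 [553.6 178.8] [12.7 14. ] 28.32 z 132.04
```

View pics/sc.png

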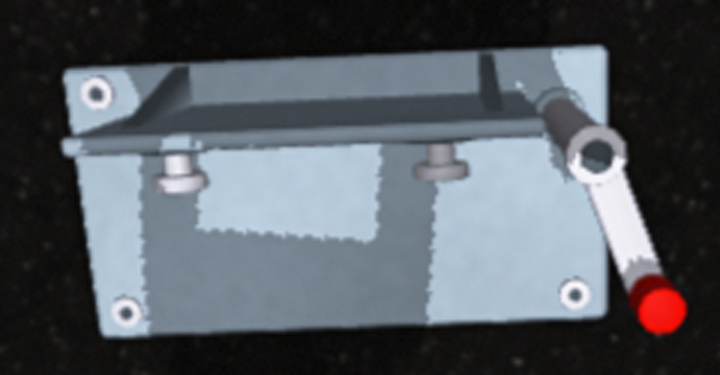

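```bash
cat >> h.py <<'E'
SY=np.deg2rad(19.5)
xs=np.array([np.cos(SY),np.sin(SY)]); ys=np.array([-xs[1],xs[0]]); SO=np.array([527.4,262.2])
def st(x,y,z): return np.r_[SO+x*xs+y*ys,z]
def tost(P): d=P[...,:2]-SO; return np.stack([d@xs,d@ys,P[...,2]],-1)
E
python3 - <<'E'
from h import *
for i,(p,y) in enumerate([(st(0,0,240),SY),(st(-10,35,250),SY+np.pi/2)]):
    ctrl.move_ptp(p,R(y)); ctrl.hold(.2); g=grab("wrist",f"s{i}")
    X=tost(g.X).reshape(-1,3)
    def q(name,lo,hi):
        m=np.all((X>lo)&(X<hi),1); P=X[m]
        if len(P)<5: print(name,len(P));return
        r=cv2.minAreaRect(P[:,:2].astype(np.float32))
        print(i,name,len(P),"min",np.percentile(P,1,0).round(1),"max",np.percentile(P,99,0).round(1),"mid",(np.percentile(P,1,0)/2+np.percentile(P,99,0)/2).round(1),round(r[2],1))
    q("headL",(-16,25,96),(-8.5,60,112)); q("headR",(-16,-60,96),(-8.5,-25,112))
    q("neckL",(-6,33,102),(-2.5,51,108)); q("neckR",(-6,-51,102),(-2.5,-33,108))
    q("plate",(-4,-90,110.5),(8,78,115)); q("boss",(-20,-110,130),(15,-70,135)); q("knob",(-70,-140,145),(10,-60,155)); q("foot",(-100,-120,7),(30,120,12.5))
    P=X[np.all((X>(-3,-73,108))&(X<(0.8,70,112)),1)]; 
    P=X[np.all((X>(-4,-73,110.5))&(X<(8,73,115)),1)]
    # front edge line of plate
    b=[(P[(P[:,1]>k)&(P[:,1]<k+10),0].min(),k+5) for k in range(-70,70,10) if ((P[:,1]>k)&(P[:,1]<k+10)).sum()>5]
    b=np.array(b); print("front edge fit",np.polyfit(b[:,1],b[:,0],1).round(4))
    cv2.imwrite(f"pics/s{i}.png",g.p[...,::-1])
print(sensors.read_state()["t"])
cv2.imwrite("pics/b.png",cv2.resize(np.hstack([load("s0").p,load("s1").p])[...,::-1],None,fx=.714,fy=.714,interpolation=cv2.INTER_AREA))
E
```

```text
0 headL 120 min [-12.8  32.6 100.2] max [ -8.6  49.8 110.1] mid [-10.7  41.2 105.2] 0.2
0 headR 127 min [-12.8 -50.5 100.8] max [ -8.6 -33.6 110.4] mid [-10.7 -42.  105.6] 89.7
0 neckL 38 min [ -5.8  37.3 103. ] max [ -3.2  44.8 106.6] mid [ -4.5  41.1 104.8] 0.6
0 neckR 39 min [ -5.9 -46.6 102.3] max [ -3.4 -38.3 106. ] mid [ -4.6 -42.5 104.1] 2.2
0 plate 1633 min [ -0.7 -84.6 110.6] max [  6.1  72.  114. ] mid [  2.7  -6.3 112.3] 88.5
0 boss 172 min [ -8.7 -93.3 130.2] max [  0.8 -83.7 134. ] mid [ -4.  -88.5 132.1] 59.3
0 knob 276 min [ -51.1 -110.4  145.2] max [-38.9 -98.1 151.5] mid [ -45.  -104.2  148.4] 47.3
0 foot 13747 min [ -88.5 -105.6    7.5] max [ 21.1 105.3  11.8] mid [-33.7  -0.2   9.6] 90.0
front edge fit [0.0013 0.1977]
1 headL 157 min [-13.2  34.4 100.9] max [ -8.6  50.3 110.3] mid [-10.9  42.3 105.6] 90.0
1 headR 138 min [-13.4 -48.6  97.7] max [ -8.5 -33.3 110.3] mid [-11.  -40.9 104. ] 0.1
1 neckL 50 min [ -5.6  37.4 102.5] max [ -2.6  45.6 106.4] mid [ -4.1  41.5 104.4] 89.8
1 neckR 38 min [ -5.2 -45.7 102.1] max [ -2.7 -38.  105.6] mid [ -4.  -41.8 103.9] 0.0
1 plate 1356 min [ -1.3 -82.4 110.5] max [  5.4  73.  113.8] mid [  2.   -4.7 112.1] 88.9
1 boss 117 min [ -9.2 -93.  130.1] max [ 1.000e-01 -8.310e+01  1.334e+02] mid [ -4.5 -88.1 131.7] 58.6
knob 0
1 foot 18238 min [ -88.9 -103.4    7.4] max [ 19.9 105.6  11.5] mid [-34.5   1.1   9.5] 89.9
front edge fit [ 0.002  -0.4556]
6.7667
```

View pics/b.png

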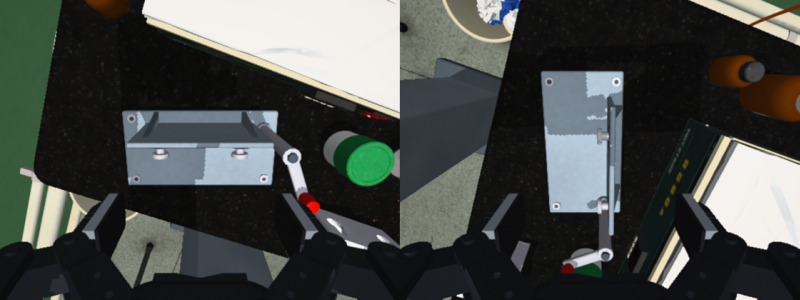

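```bash
cat >> h.py <<'E'
RY=-0.0135; GR=np.array([458.6,-9.4])
H=np.pi/2
E
python3 - <<'E'
from h import *
ctrl.gripper_to(45)
ctrl.move_ptp((*GR,190),R(RY+H)); 
print("hit",ctrl.move_l((*GR,111),vel=100,threshold=15))
ctrl.gripper_to(5,force=80); s=sensors.read_state(); print(s["grip_width"],s["force"].round(1),s["t"])
ctrl.move_l((*GR,180),vel=80); ctrl.hold(.3)
s=sensors.read_state(); print(s["grip_width"],s["force"].round(2),s["wrist_torque"].round(2),s["t"])
g=grab("wrist","held")
# rack frame assumed: lifted by (180-111)
X=g.X.reshape(-1,3)-[0,0,69]; c,sn=np.cos(RY),np.sin(RY); d=X[:,:2]-GR
X=np.c_[d[:,0]*c+d[:,1]*sn+25,-d[:,0]*sn+d[:,1]*c,X[:,2]]
for n,lo,hi in (("shoulder",(15,-75,72),(40,75,83)),("deck",(-70,-80,14),(22,80,25)),("grip",(10,-25,85),(40,25,118)),("decknear",(-60,30,14),(-50,66,25)),("deckback",(0,30,14),(15,66,25))):
    P=X[np.all((X>lo)&(X<hi),1)]
    if len(P)>5:
        r=cv2.minAreaRect(P[:,:2].astype(np.float32)); print(n,len(P),np.percentile(P,1,0).round(1),np.percentile(P,99,0).round(1),"med",np.median(P,0).round(1),np.round(r[0],1),np.round(r[1],1),round(r[2],2))
E
```

```text
hit False
8.730370234624784 [-1.   0.4  5.2] 9.7833
8.668615188905902 [ 0.54  0.09 -3.18] [-0.01 -0.06 -0.05] 11.1
shoulder 1706 [ 22.8 -65.4  76.4] [29.2 65.1 81.8] med [26.7 35.7 78.1] [24.3 -0.8] [132.5  10. ] 89.96
deck 20532 [-60.3 -61.4  16.4] [20.8 64.7 22.1] med [-19.6  11.3  18.2] [-19.7  -0.3] [ 83.3 131.8] 0.09
grip 4418 [ 10.5 -16.4  87.1] [ 39.5  17.7 117.4] med [ 24.6  10.8 111.6] [22.1  1.1] [34.8 27.3] 64.42
decknear 1056 [-59.9  30.2  16.8] [-50.1  65.2  19.8] med [-55.   48.5  18.4] [-55.   47.6] [35.3 10. ] 89.97
deckback 1346 [ 0.2 30.3 16.7] [14.7 65.5 23. ] med [ 7.3 46.  18.2] [ 7.5 47.8] [14.9 35.6] 0.41
```

View pics/held.png

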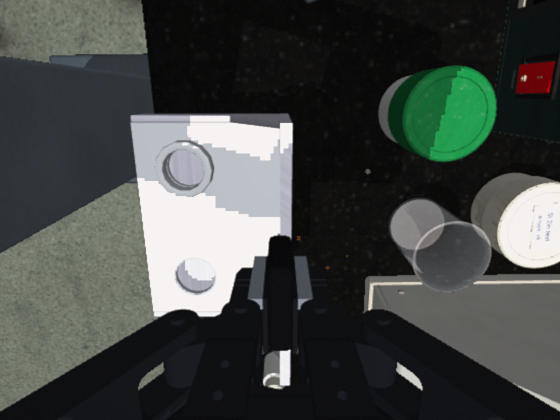

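```bash
python3 - <<'E'
from h import *
f=lambda: print(sensors.read_state()["force"].round(1),sensors.read_state()["eef_pos"].round(1),round(sensors.read_state()["t"],2))
ctrl.move_l((*GR,285),vel=200)
Rs=R(SY+H)
ctrl.move_l(st(-36.5,0,285),Rs,vel=220)
ctrl.move_l(st(-36.5,0,175),vel=150); ctrl.hold(.2); f()
h=ctrl.move_l(st(-6.5,0,175),vel=50,threshold=12); print("insert hit",h); f()
if not h:
    h=ctrl.move_l(st(-6.5,0,153.5),vel=40,threshold=12); print("lower hit",h); f()
    if not h:
        h=ctrl.move_l(st(-6.5,0,147),vel=15,threshold=6); print("seat hit",h); f()
g=grab("wrist","ins"); grab("side","ins_s")
E
```

```text
[ 0.   0.3 -3.2] [493.9 250.3 176.4] 14.25
insert hit False
[ 0.1 -0.1 -2.2] [521.1 260.  174.7] 15.0
lower hit False
[ 1.1 -0.7 -2.7] [521.3 260.  153.4] 15.69
seat hit True
[ 0.2 -0.2  4.6] [521.8 260.2 151.8] 15.98
```

```bash
python3 - <<'E'
from h import *
ctrl.gripper_to(40); s=sensors.read_state(); print(s["grip_width"],s["force"].round(1),s["eef_pos"].round(1))
p=s["eef_pos"]; ctrl.move_l((p[0],p[1],230),vel=200)
ctrl.move_ptp(st(-20,-10,260),R(SY)); ctrl.hold(.2)
g=grab("wrist","home"); X=tost(g.X).reshape(-1,3)
for n,lo,hi in (("shoulder",(-15,-75,116),(6,-20,124)),("shoulderL",(-15,20,116),(6,75,124)),("deck",(-95,-70,50),(-15,70,70)),("deckfront",(-90,-70,50),(-80,70,70)),("deckback",(-30,-70,50),(-18,70,70)),("standplate",(-2,-70,109),(8,70,115)),("knob",(-70,-140,145),(10,-60,155))):
    P=X[np.all((X>lo)&(X<hi),1)]
    if len(P)>5: print(n,len(P),np.percentile(P,1,0).round(1),np.percentile(P,99,0).round(1),"med",np.median(P,0).round(1))
print(sensors.read_state()["t"])
E
```

```text
40.17637847267013 [ 0.5 -0.2 -0.4] [520.1 259.7 149.4]
shoulder 486 [ -6.5 -65.9 116.2] [ -1.6 -20.2 120.9] med [ -4.  -43.  119.2]
shoulderL 494 [ -6.6  20.3 116.2] [ -1.5  65.1 121. ] med [ -3.7  42.7 119.3]
deck 7556 [-89.8 -64.9  55.9] [-22.8  64.5  67.9] med [-57.8  -0.2  58.3]
deckfront 1292 [-89.9 -64.9  56. ] [-80.1  64.5  59.3] med [-85.   -0.3  57.7]
deckback 632 [-29.8 -63.9  57.4] [-21.5  63.7  69.2] med [-26.6 -23.6  59. ]
standplate 1972 [ -1.8 -68.  109.1] [  6.1  68.  114.2] med [  2.7  -0.2 111.9]
knob 340 [ -51.9 -110.   145.3] [-39.2 -97.6 151.8] med [ -44.9 -103.4  149.8]
18.675
```

View pics/home.png

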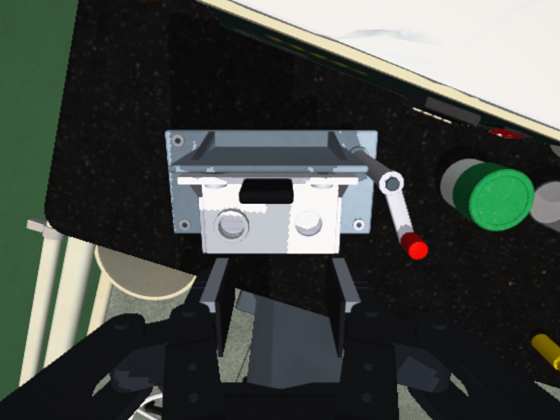

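```bash
python3 - <<'E'
from h import *
def f(n): s=sensors.read_state(); print(n,s["force"].round(1),tost(s["eef_pos"]).round(1),round(s["grip_width"],1),round(s["t"],2))
kp=lambda a,z=156.5: st(-4-45*np.sin(a),-88+45*np.cos(a),z)
a0=1.94; Rk=R(SY+H)
ctrl.gripper_to(28)
ctrl.move_ptp(kp(a0,210),Rk)
print("hit",ctrl.move_l(kp(a0),vel=100,threshold=12))
ctrl.gripper_to(8,force=35); f("grip")
for a in np.linspace(a0,0.08,11)[1:]:
    if ctrl.move_l(kp(a),vel=90,threshold=20): f("stopped %.2f"%a); break
f("arc")
for a in (0.03,-0.02,-.06):
    if ctrl.move_l(kp(a),vel=30,threshold=10): f("stop %.2f"%a); break
f("end")
E
```

```text
hit False
grip [-1.2 -1.7  3. ] [ -45.5 -104.5  157.5] 12.6 21.45
arc [-1.5  4.9  6.4] [ -6.6 -42.2 157.4] 12.7 23.95
end [-8.9  2.6 11.5] [ -3.4 -42.1 157.1] 12.4 24.7
```

```bash
python3 - <<'E'
from h import *
ctrl.gripper_to(28); p=sensors.read_state()["eef_pos"]
ctrl.move_l((p[0],p[1],215),vel=200)
ctrl.move_ptp(st(-20,-20,260),R(SY)); ctrl.hold(.2)
g=grab("wrist","shut"); X=tost(g.X).reshape(-1,3)
for n,lo,hi in (("shoulder",(-15,-75,114),(6,-50,121.9)),("shoulderL",(-15,20,116),(6,75,124)),("deckfront",(-90,-70,50),(-80,70,70)),("deckback",(-30,-70,50),(-18,70,70)),("knob",(-70,-140,145),(30,-25,155)),("arm",(-20,-80,123.5),(20,-52,130))):
    P=X[np.all((X>lo)&(X<hi),1)]
    if len(P)>5: print(n,len(P),np.percentile(P,1,0).round(1),np.percentile(P,99,0).round(1),"med",np.median(P,0).round(1))
# holes in deck: circle fits in rectified deck plane
x=np.arange(-95,-20,.25); y=np.arange(-70,70,.25); xx,yy=np.meshgrid(x,y,indexing="ij")
uv=g.proj(np.concatenate([SO+xx.reshape(-1,1)*xs+yy.reshape(-1,1)*ys,np.full((xx.size,1),60.)],1)).reshape(*xx.shape,2).astype(np.float32)
o=cv2.remap(g.p,uv[...,0],uv[...,1],cv2.INTER_LINEAR)[::-1,::-1]
cv2.imwrite("pics/ortho.png",np.vstack([o,cv2.resize(g.p,(560,420))])[...,::-1]) 
print(sensors.read_state()["t"])
E
```

```text
shoulderL 481 [ -6.6  20.4 116.2] [ -1.5  65.1 120.9] med [ -3.9  42.7 119.4]
deckfront 1295 [-89.9 -64.3  56.1] [-80.1  64.   59.2] med [-84.9   0.3  57.7]
deckback 498 [-29.8 -64.3  57.2] [-21.1  64.1  69.5] med [-26.5  32.   59. ]
knob 356 [ -9.9 -50.1 145.4] [  2.7 -37.  151.7] med [ -3.2 -43.4 150.1]
arm 656 [ -9.8 -79.7 125.3] [  1.9 -52.6 128.7] med [ -3.6 -66.2 127.2]
27.125
```

View pics/ortho.png

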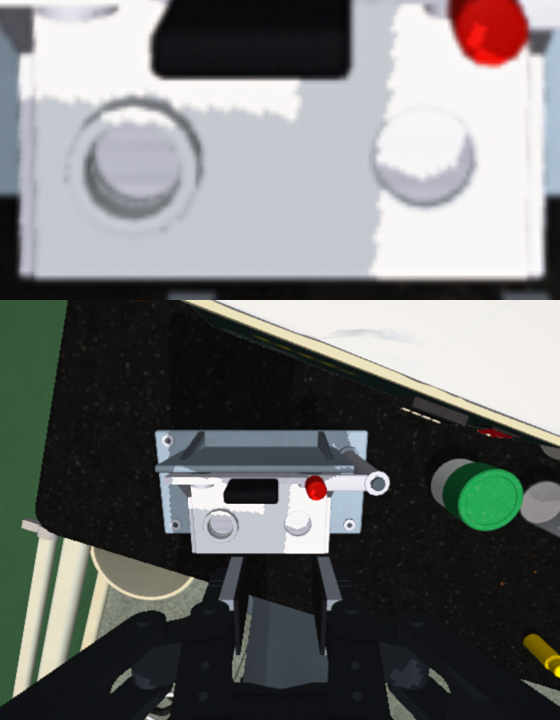

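```bash
python3 - <<'E'
from h import *
for tag in ("home","shut"):
    g=load(tag); C=g.T[:3,3]; S=tost(g.X); Cs=tost(C)
    f=(S[...,1].__abs__()<30)&(S[...,0]>-89)&(S[...,0]<-30)&(S[...,2]>54)&(S[...,2]<63)
    A=S[f]; co=np.linalg.lstsq(np.c_[A[:,:2],np.ones(len(A))],A[:,2],rcond=None)[0]; print(tag,"deck plane",co.round(4))
    ft=(S[...,2]>6)&(S[...,2]<13)&(abs(S[...,0]+34)<54)&(abs(S[...,1])<105); B=S[ft]; print(" foot plane",np.linalg.lstsq(np.c_[B[:,:2],np.ones(len(B))],B[:,2],rcond=None)[0].round(4))
    for n,cx,cy,off,rad in (("vial",-60.5,-36,0,12.75),("chuck",-60.5,36,9,11.75)):
        zp=co[0]*cx+co[1]*cy+co[2]+off
        D=S-Cs; Q=Cs+D*((zp-Cs[2])/D[...,2])[...,None]
        m=(np.hypot(Q[...,0]-cx,Q[...,1]-cy)<rad+2.5)&(S[...,2]<zp-2.5)
        num,lab=cv2.connectedComponents(m.astype(np.uint8)); k=np.argmax(np.bincount(lab[m])); m=lab==k
        q=Q[m]; print(" ",n,"zp",zp.round(1),m.sum(),"centroid",q.mean(0)[:2].round(2),"rad from area?",cv2.minEnclosingCircle(q[:,:2].astype(np.float32)), "ext",q.min(0)[:2].round(1),q.max(0)[:2].round(1))
g=load("row"); X=g.X.reshape(-1,3)
ft=(X[:,2]>-5)&(X[:,2]<4)&(abs(X[:,1]+280)<90)&(X[:,0]>400)&(X[:,0]<500);print("bench z",np.median(X[ft],0))
m=(X[:,2]>8)&(X[:,2]<100)&(X[:,1]<-370)&(X[:,1]>-480)&(X[:,0]<440)&(X[:,0]>330); print("box",np.percentile(X[m],[1,99],axis=0).round(0))
for n,b in dict(amber=(405,445,-365,-325),chuck=(395,455,-296,-236)).items():
    m=(X[:,0]>b[0])&(X[:,0]<b[1])&(X[:,1]>b[2])&(X[:,1]<b[3]); P=X[m]; hi=32 if n=="chuck" else 49
    P=P[P[:,2]>hi]; print(n,len(P),"mean",P.mean(0).round(2),cv2.minEnclosingCircle(P[:,:2].astype(np.float32)),cv2.minAreaRect(P[:,:2].astype(np.float32)))
E
```

```text
home deck plane [2.15000e-02 4.80000e-03 5.94953e+01]
 foot plane [-2.1000e-03  1.9000e-03  9.4373e+00]
  vial zp 58.0 508 centroid [-59.73 -36.02] rad from area? ((-60.00879669189453, -36.05451202392578), 12.479440689086914) ext [-72.  -48.5] [-47.9 -24. ]
  chuck zp 67.4 455 centroid [-59.84  35.5 ] rad from area? ((-60.23868179321289, 35.508052825927734), 11.724990844726562) ext [-71.3  24.1] [-48.8  47. ]
shut deck plane [2.33000e-02 6.30000e-03 5.96369e+01]
 foot plane [-2.2000e-03  1.9000e-03  9.4868e+00]
  vial zp 58.0 504 centroid [-59.65 -36.2 ] rad from area? ((-59.87910842895508, -36.18959426879883), 12.502887725830078) ext [-72.  -48.3] [-48.  -23.7]
  chuck zp 67.5 455 centroid [-59.8   35.38] rad from area? ((-60.506858825683594, 35.70466613769531), 11.868795394897461) ext [-71.2  24. ] [-48.7  47.2]
bench z [ 457.69512899 -277.69366232   -0.6577092 ]
box [[ 356. -467.    9.]
 [ 436. -418.   37.]]
amber 242 mean [ 424.23 -345.1    52.05] ((423.70068359375, -345.3828430175781), 8.678988456726074) ((424.02899169921875, -345.42083740234375), (16.36646842956543, 16.49853515625), 18.48653221130371)
chuck 3687 mean [ 439.73 -279.04  191.72] ((432.4826354980469, -273.6944885253906), 31.478954315185547) ((428.8000793457031, -273.79443359375), (43.71649932861328, 59.13854217529297), 19.76325798034668)
```

```bash
python3 - <<'E'
from h import *
def f(n): s=sensors.read_state(); print(n,s["force"].round(1),s["eef_pos"].round(1),round(s["grip_width"],1),round(s["t"],2))
V=(423.8,-345.3)
ctrl.gripper_to(40)
ctrl.move_ptp((*V,140),R(0)); f("above")
print("hit",ctrl.move_l((*V,51),vel=100,threshold=10)); f("at")
ctrl.gripper_to(15,force=25); f("gripped")
ctrl.move_l((*V,210),vel=200)
P=lambda z: st(-59.9,-36.1,z)
ctrl.move_ptp(P(190),R(SY)); ctrl.hold(.2); f("over"); grab("wrist","vh")
h=ctrl.move_l(P(112),vel=100,threshold=8); print("hit1",h); f("a")
if not h:
    h=ctrl.move_l(P(97),vel=40,threshold=6); print("hit2",h); f("b")
    if not h: h=ctrl.move_l(P(91),vel=15,threshold=4); print("hit3",h); f("c")
grab("side","vs")
E
```

```text
above [ 0.4 -0.3  0.1] [ 424.5 -344.7  140.2] 39.8 29.55
hit False
at [-0.2 -0.6  0.7] [ 424.3 -345.8   51.7] 39.8 30.59
gripped [0.4 0.5 4. ] [ 424.4 -345.9   52. ] 19.2 30.9
over [ 0.1 -0.3  0.7] [483.4 207.5 190. ] 19.5 34.05
hit1 False
a [-0.5 -0.4  0.2] [483.6 208.4 112.6] 19.5 35.03
hit2 False
b [-0.9  0.1 -0.8] [482.7 208.1  96.7] 19.5 35.56
hit3 True
c [0.1 0.4 2.9] [483.2 208.2  94.6] 19.0 35.85
```

```bash
python3 - <<'E'
from h import *
def f(n): s=sensors.read_state(); print(n,s["force"].round(1),s["eef_pos"].round(1),round(s["grip_width"],1),round(s["t"],2))
ctrl.gripper_to(32); p=sensors.read_state()["eef_pos"]
ctrl.move_l((p[0],p[1],200),vel=150)
C=(426.2,-266.3)
ctrl.gripper_to(62)
ctrl.move_ptp((*C,130),R(0)); f("above")
print("hit",ctrl.move_l((*C,44),vel=100,threshold=10)); f("at")
ctrl.gripper_to(38,force=40); f("gripped")
ctrl.move_l((*C,210),vel=200)
P=lambda z: st(-60.3,35.6,z)
ctrl.move_ptp(P(200),R(SY)); ctrl.hold(.2); f("over"); g=grab("wrist","ch")
S=sensors.read_state(); 
cv2.imwrite("pics/ch.png",g.p[...,::-1])
E
```

```text
above [-0.1 -0.5  0.1] [ 426.7 -265.6  130.2] 61.9 39.2
hit False
at [ 0.  -0.1  0. ] [ 426.7 -266.7   44.6] 61.8 40.21
gripped [-1.2 -0.6  5.4] [ 427.  -267.1   45.2] 40.4 40.54
over [-0.1 -0.3 -0.8] [459.1 274.9 200. ] 40.3 43.68
```

View pics/ch.png

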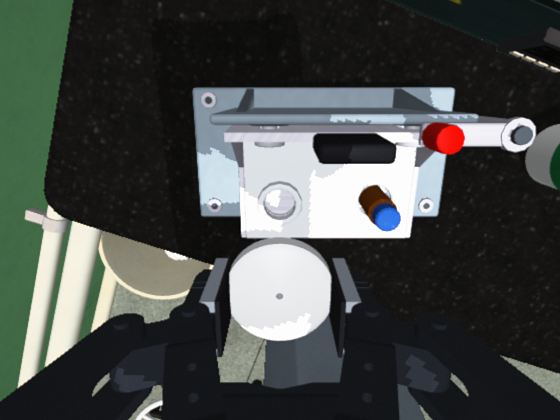

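```bash
python3 - <<'E'
from h import *
g=load("ch"); P=g.X[235:345,225:335].reshape(-1,3); s=sensors.read_state(); tcp=s["eef_pos"]
T=(P-tcp)@R(SY) # tool frame
print(np.nanpercentile(T[:,2],[1,10,50,90,99]).round(1))
z=np.nanmedian(T[:,2]); Q=T[abs(T[:,2]-z)<4]; Q=Q[np.hypot(Q[:,0],Q[:,1])<24]
print(len(Q),cv2.minEnclosingCircle(Q[:,:2].astype(np.float32)),np.percentile(Q,[1,99],axis=0).round(1))
A=Q[np.hypot(Q[:,0],Q[:,1])<17]; print(np.linalg.lstsq(np.c_[A[:,:2],np.ones(len(A))],A[:,2],rcond=None)[0].round(4))
# vial check
S=tost(g.X[150:240,345:415]).reshape(-1,3); V=S[(S[:,2]>80)&(S[:,2]<105)]; print("vial cap",len(V),cv2.minEnclosingCircle(V[V[:,2]>93][:,:2].astype(np.float32)),V[:,2].max().round(1))
E
```

```text
[-5.0000e-01  8.7000e+00  9.9000e+00  4.9300e+02  1.0525e+03]
8515 ((0.5003818869590759, 0.011487206444144249), 23.759105682373047) [[-20.5 -20.2   7.5]
 [ 20.7  20.1  13. ]]
[ 2.0000e-04 -3.6000e-03  9.4848e+00]
vial cap 818 ((-62.278682708740234, -35.689212799072266), 8.675348281860352) 96.7
```

```bash
python3 - <<'E'
from h import *
def f(n): s=sensors.read_state(); print(n,s["force"].round(1),s["eef_pos"].round(1),round(s["grip_width"],1),round(s["t"],2))
P=lambda z: st(-60.3,35.6,z)
h=ctrl.move_l(P(116),vel=100,threshold=8); print("hit1",h); f("a")
if not h:
    h=ctrl.move_l(P(95),vel=40,threshold=6); print("hit2",h); f("b")
    if not h: h=ctrl.move_l(P(87),vel=15,threshold=4); print("hit3",h); f("c")
    if sensors.read_state()["eef_pos"][2]<94:
        ctrl.gripper_to(53); f("rel"); p=sensors.read_state()["eef_pos"]
        ctrl.move_l((p[0],p[1],200),vel=150); ctrl.move_ptp(st(-25,0,260),R(SY)); ctrl.hold(.2)
        g=grab("wrist","fin"); S=tost(g.X).reshape(-1,3)
        for n,cy,zt in (("vial",-36,93),("chuck",36,76)):
            A=S[(abs(S[:,1]-cy)<26)&(abs(S[:,0]+60)<28)&(S[:,2]>zt)&(S[:,2]<110)]
            print(n,len(A),np.median(A,0).round(1),cv2.minEnclosingCircle(A[:,:2].astype(np.float32)))
            if n=="chuck": print(np.linalg.lstsq(np.c_[A[:,:2],np.ones(len(A))],A[:,2],rcond=None)[0].round(4))
        A=S[np.all((S>(-70,-140,145))&(S<(30,-25,155)),1)]; print("knob",np.percentile(A,[1,50,99],axis=0).round(1))
        A=S[np.all((S>(-15,20,116))&(S<(6,75,124)),1)]; print("shoulderL",np.median(A,0).round(1)); f("t")
E
```

```text
hit1 False
a [-0.1  0.5 -0.2] [459.3 275.9 116.7] 40.2 44.73
hit2 False
b [ 0.2  0.  -0.2] [458.6 275.6  94.8] 40.0 45.4
hit3 True
c [-0.3 -1.   5.1] [458.8 275.7  89.1] 40.4 45.85
rel [0.  1.1 0.1] [457.7 275.3  87.8] 52.5 46.13
vial 294 [-61.8 -35.9  94.7] ((-62.14246368408203, -35.954376220703125), 8.677724838256836)
chuck 1845 [-59.9  35.9  79.6] ((-61.441162109375, 35.8675537109375), 22.331806182861328)
[3.45000e-02 3.33000e-02 8.04244e+01]
knob [[-10.1 -49.5 145.2]
 [ -3.2 -43.  150. ]
 [  2.8 -36.9 151.7]]
shoulderL [ -5.5  42.6 119.2]
t [-0.3  1.1 -0.1] [502.3 253.9 258. ] 53.0 47.68
```

View pics/fin.png

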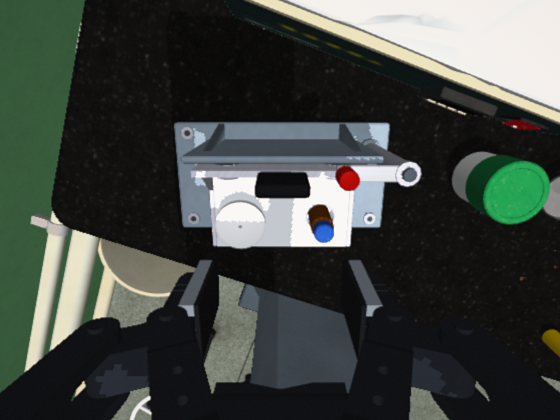

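```bash
python3 - <<'E'
from h import *
for t in ("shut","fin"):
    S=tost(load(t).X).reshape(-1,3)
    for n,lo,hi in (("shL",(-15,20,117.5),(6,75,124)),("shR",(-15,-33,117.5),(6,-21,121.5)),("shL top",(-15,20,109),(-1,75,124)),("deckfront",(-95,-70,50),(-84,70,62)),("mid",(-90,-15,50),(-25,10,62))):
        P=S[np.all((S>lo)&(S<hi),1)]
        if len(P)>5: print(t,n,len(P),np.percentile(P,[1,50,99],axis=0).round(1).tolist(),np.polyfit(P[:,1],P[:,0],1).round(3),np.polyfit(P[:,0],P[:,2],1).round(3))
    A=S[(np.hypot(S[:,0]+60,S[:,1]-36)<17)&(S[:,2]>70)]
    if len(A): print("chuck top",np.linalg.lstsq(np.c_[A[:,0]+60,A[:,1]-36,np.ones(len(A))],A[:,2],rcond=None)[0].round(4))
E
```

```text
shut shL 440 [[-6.6, 20.4, 117.7], [-4.1, 42.8, 119.5], [-1.4, 65.0, 120.9]] [ 1.000e-03 -4.083e+00] [-4.20000e-02  1.19298e+02]
shut shR 115 [[-6.5, -32.5, 117.6], [-4.1, -26.6, 119.3], [-1.5, -21.4, 121.1]] [ 0.005 -3.895] [2.40000e-02 1.19362e+02]
shut shL top 643 [[-11.8, 20.4, 109.2], [-3.3, 42.2, 119.0], [-1.3, 64.9, 120.9]] [ 3.000e-03 -3.869e+00] [-7.00000e-03  1.17344e+02]
shut deckfront 819 [[-90.3, -64.4, 56.0], [-87.2, 0.3, 57.6], [-84.1, 64.0, 59.1]] [ -0.    -87.223] [ 0.077 64.304]
shut mid 1268 [[-89.3, -14.3, 56.4], [-64.1, -2.3, 58.1], [-40.8, 9.8, 59.9]] [-1.3000e-02 -6.4593e+01] [2.3000e-02 5.9578e+01]
fin shL 440 [[-8.1, 20.1, 117.9], [-5.7, 42.6, 119.3], [-3.4, 64.8, 120.8]] [-1.000e-03 -5.665e+00] [2.90000e-02 1.19511e+02]
fin shR 132 [[-8.7, -32.7, 117.6], [-6.2, -26.9, 119.2], [-3.4, -21.0, 120.7]] [-2.000e-03 -6.113e+00] [-4.00000e-03  1.19216e+02]
fin shL top 638 [[-11.8, 20.2, 109.1], [-4.9, 42.5, 118.9], [-3.0, 64.8, 120.7]] [ 4.000e-03 -5.416e+00] [ -0.285 115.859]
fin deckfront 613 [[-90.6, -65.0, 54.0], [-87.7, -11.9, 55.7], [-84.1, 64.2, 57.5]] [  0.    -87.516] [ 0.096 64.088]
fin mid 1248 [[-89.2, -14.6, 54.5], [-64.8, -2.2, 56.7], [-42.4, 9.9, 58.7]] [ 4.5000e-02 -6.4989e+01] [4.3000e-02 5.9466e+01]
chuck top [4.75000e-02 3.41000e-02 7.97414e+01]
```

```bash
python3 - <<'E'
from h import *
g=grab("top","end"); a=load("top1")
for n,(u,v) in dict(yel=(300,230),wv=(317,219),purple=(367,210),carrier=(390,213),tub=(246,185)).items(): print(n,a.X[v,u].round(0),g.X[v,u].round(0))
ctrl.finish_job(); print(sensors.read_state()["t"])
E
```

```text
yel [ 413. -126.   54.] [ 413. -126.   51.]
wv [ 450. -185.   35.] [ 450. -184.   46.]
purple [ 478. -351.   51.] [ 478. -352.   50.]
carrier [ 470. -439.    8.] [ 470. -437.   16.]
tub [564.  52.  67.] [564.  53.  66.]
the job is handed in; nothing more can be done
the job is handed in; nothing more can be done
```

The job is done and handed in at about 48 s of robot time, in the order asked. The rack was hung on both studs and lowered home, and the keeper was swung shut before I placed anything in the rack. The vial then went through the plain hole onto the rack floor, and the chuck went into the collar.

**What the last checks showed:**
- **Rack:** its shoulders read about 119.3 mm high against a nominal 120, and the camera reads about 0.6 mm low.
- **Keeper:** it is against its stop, with the knob about 1 mm from its nominal shut position.
- **Vial:** it stands at its place, with its cap about 2 mm forward of the hole centre because of the rack's lean.
- **Chuck:** its top is 22.8 mm above the deck against a nominal 23, so the head is down on the rim.
- **Bystanders:** the yellow, white and purple vials, the carrier and the tub read within 2 mm of where they were in plan. The beaker and the blue box were not re-measured.
- **Forces:** contact forces I read were well below the limits.

**Two small deviations, left as they were:**
- The rack leans forward about 2.5° in its stud play when loaded. It was about 1.3° before, and its top edge came forward about 2 mm behind the heads.
- The chuck's head is tilted about 1.7° sideways relative to the deck as it was measured before loading.

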